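Clamp an instrument tube in its V-block cradle with a wedge

ROBOT

A 7-joint arm with a two-finger parallel gripper is mounted at the origin on the work surface. World frame = base frame: x ahead of the robot, y to its left, z up, the work surface at z = 0. Lengths are in m, angles in rad, forces in N, time in s.
With the tool pointing down it reaches from about 0.4 to 0.85 m from the base axis. Payload 10.4 kg.
Tool frame: the origin (TCP) lies between the finger pads; the fingertips stand 22 mm ahead of it and the grasp point (between the pads) lies 3 mm ahead of it; z points along the fingers, y is the line along which they close (so a half turn about z gives the same grasp; the last joint's range is limited). The gripper opens to 85 mm and grips with 20 to 120 N. Pads are 22 mm wide; open, the fingers measure 114 mm over their backs; the gripper's body (76 mm by 85 mm) begins 54 mm behind the grasp point. The pads swing forward as they close: fully open they stand 13 mm farther back than shut.
Start: joints at [-0.023, 0.332, -0.065, 1.46, 0.022, 1.35, -0.088], TCP at [0.625, 0, 0.253] pointing down, gripper open.
Joint ranges: [-2.6, 2.6], [-0.5, 2.12], [-1.47, 1.34], [0.16, 2.42], [-1.27, 4.41], [0.06, 2.06], [-2.6, 2.6]. Speed limits (rad/s): [2.22, 2.22, 2.79, 2.79, 3.14, 3.14, 3.14].

INTERFACE

Orientations are given as a unit quaternion [x, y, z, w].
In Python, from workcell import manip, camera, ticket, boxes_of, outline_of gives the robot as it stands.
- The arm moves only by the tool carry_out, never from a script. Its argument "deltas" is a list of rows, each a list of 5 numbers: the shift along the tool's x, y, z as a fraction of full scale, then the turn about the tool's z as a fraction of full scale, then the opening, from -1 (shut) to 1 (fully open), so that 0 is half open. In form: [[tx, ty, tz, spin, gripper], ...]. A call has 1 to 20 rows; each row is the pose to reach, as a shift and turn from the pose commanded when the call began, along the tool's axes at that moment; what a row does not reach only later rows make up. Full scale, the value 1, is 150 mm for a shift and 30 degrees for a turn. A row lasts 1/8 s, in which the tool goes at most 62.5 mm and 10.7 degrees, less where a joint would pass 70% of its speed; a pose out of reach is approached as far as the arm can. A call with a number of a shift or a turn outside -1 to 1 is refused whole. A call with a gripper value outside its range is refused whole. The fingers move at their own pace and stop on an object; "force" is the grip in N (left out, the last holds). Time passes only in rows, so rows that repeat a pose let the fingers close. It gives the time, the measured TCP pose, the force, the opening and the grip force at its end, in the units of the state.
- manip.get_obs(): the state, without advancing time (a new reading comes with each control period).
- camera(name): name is "scene" or "side" or "wrist"; returns a dict with "img" (480x640x3 uint8, red, green, blue), "depth" (480x640 float32, m along the optical axis (not along the pixel's ray), 0 where there is no reading), "vertical_fov" (degrees; the focal length in pixels is half the picture's height over the tangent of half this angle, whatever the lens; pixels are square), "cx", "cy" (the principal point, pixels), "R" (3x3) and "t" (3): a world point X has camera coordinates R X + t. Camera axes: x right, y down, z forward; pixel columns grow to the right and rows downward; lengths in m; the calibration is good to about 2 mm. A picture is of the moment at which its call begins.
- ticket.hand_in(): hands the job in; it is judged then, once.
Trained networks look in a picture, given as the dict that the camera call returned (one of the last four; its "shot" number tells which), for a name from the list of things; names that differ only in an ending like _2 or _b are one class to them, and where a whole thing is asked for, a point or a joint stands for the part that bears it (a point fixed in the world has none). Each returns a list of dicts, best first, with "conf" (0 to 1); they miss things now and then, are a little off and sometimes report something else, mostly with a low value. They report only what shows in the picture. A call takes as long as a camera call. They do not tell look-alikes from the thing itself.
- boxes_of(query, picture): "position" ([x, y, z] in m, in world coordinates, good to about 4 mm: the middle of the surface that is visible of it).
- outline_of(query, picture): "region" (480x640 bool, what is visible of it).
The state is a dict: "clock": time; "joint_pos": joint angles; "joint_velocities": joint speeds; "tau": joint torques, N m; "position": TCP position; "ee_rot": TCP orientation; "ft_force": force on the tool from outside, world axes, zero at the start; "torque": the same for the moment, N m; "grip_width": opening from 0.0 (shut) to 1.0 (fully open); "grasp_force": force on a finger pad.
Only numpy, scipy, OpenCV 4.12 (cv2) and the standard library are available. Lean on these libraries where they do the work, as an engineer would, in place of code of your own. Each camera call takes 0.05 s, during which the arm holds its last target. There are 200 camera calls.

TASK

Take the instrument tube from its wooden rest and lower it gently into the two V-blocks of the metal cradle, between the end stop and the leaning post, and let go so that it centres itself. Then put the wooden wedge, thin end down and tapered side towards the leaning post, into the slot between the tube's end and that post, and press it down until it locks tight, with the tube pushed flush against the end stop and the stop's sprung button fully in; press firmly but do not force it. Leave the other things on the bench alone.

Things in the scene. Friction and masses are not known exactly. Their poses are not given: they have to be found in the camera images.
- tube: Round aluminium instrument tube, flat ends, 130 mm long, 44 mm diameter, about 0.4 kg, a thin dark band near each end; both ends alike. Origin at its centre on its axis; x runs along the tube (ends at -65 and +65 mm). It starts level on its wooden rest, axis 36 mm above the bench.
- rest: Wooden rest under the tube, fixed: plate 120 x 60 x 8 mm with two low rails along x. Beyond 18 mm to either side of the tube's axis nothing is higher than 8 mm, so fingers can pass down beside the tube. Origin on the bench under its middle.
- cradle: Metal cradle, fixed: base plate 235 x 80 x 12 mm with two 90 degree V-blocks, an end stop and a leaning post. Origin on the bench under the middle of the tube's place; x along the Vs from end stop to leaning post, z up. V-blocks at x = -57 to -33 and +33 to +57 mm, 68 mm wide, 50 mm high, V bottom at z = 24 mm; the 66 mm between them are free for fingers.
- seat (a point): Where the tube's centre belongs: on the cradle at x = 0, y = 0, z = 55 mm; the seated tube's axis runs along the cradle's x.
- stop (a point): Middle of the end stop's flat upright face, which looks towards the tube (cradle x = -65, y = 0, z = 42 mm). The stop is 44 mm wide, its top at z = 72 mm. At z = 55 mm a sprung button, 20 mm across, sticks out 2 mm from the face towards the tube: 2.5 N starts it, 5 N has it flush. Flush means that the tube's end meets the face itself, to within 1 mm.
- slot (a point): Slot mouth (cradle x = 72, y = 0, z = 77 mm). One side: the tube's end (x = 65 when flush at the stop, 67 when touching the button). Other side: the post's face, 40 mm wide, leaning away from the tube by 1 in 6 like the wedge, top at z = 78 and there at x = 80 to 83: the post is bolted fast, but up to 3 mm further out each time. So the wedge locks with its tip anywhere from z = 40 to 22 mm: feel it.
- wedge: Hardwood wedge, 108 mm tall, 0.08 kg, thin end down. Origin at z = 0 of the thin end, z up. Lower 66 mm: 28 mm wide along y; flat side at x = -4.5; tapered side from x = +6 (z = 8) to +15.5 mm (z = 66), below it a tongue 5 mm thick, x = -4.5 to +0.5. Tapered side (+x) starts facing the robot's left within 25 degrees. 20 to 25 N of push on the head drives it home and it holds by friction; over 150 N on the tube is too much.
- wedge_head (a point): Middle of the top of the wedge's head (wedge x = 8.5, y = 0, z = 108 mm). The head is the grip: 42 mm tall, 44 mm across y, x = -4.5 to +21.5 mm, flush with the flat side and overhanging on the tapered side.
- block: Wooden block 60 x 60 mm, 80 mm high, fixed. The wedge hangs in its hole by the head with about 2 mm of play, tip 14 mm above the bench, head wholly above the block; lift it 70 mm or more to clear the block. Origin on the bench under the block.
- screwdriver: Bystander: screwdriver lying on the bench. Leave alone.
- meter: Bystander: hand-held grey meter 150 x 85 x 34 mm lying on the bench. Leave alone.
- jar: Bystander: small jar, 60 mm diameter, 90 mm high. Leave alone.
Not all that is in view belongs to the job. Leave any purple or yellow look-alike of the tube alone. Several things have the shape of the cradle; the one meant has the colours described above.

How it is judged:
By the outcome, as a careful person would: the job done as asked, in the order asked, and still so for the second after the job is handed in, with the robot touching nothing.
It also fails if it takes over 64 s, if anything falls off the work surface, if the arm or the gripper's body presses on something with over 40 N, if the wrist force passes 120 N, or if a joint passes its speed limit or range.

## Working session

There is one attempt and no reset: what is moved stays moved. The work goes in short steps, Python scripts to look and compute and a tool call to move; the robot and the scene stay as the last step left them, time stands still between calls to the robot, and variables do not carry over. Pictures are saved under pics/ and viewed, at most 10 in all, crops included, and the job is handed in when it is done.

Besides the shell and the picture viewer there is one more tool, called after "Request:" as name([rows], argument=value, ...), one row to a line, values as JSON. carry_out: Moves the arm, as the interface text tells. Its arguments: {"type":"object","properties":{"deltas":{"type":"array","items":{"type":"array","items":{"type":"number"}}},"force":{"type":"number"}},"required":["deltas"]}

```bash
mkdir -p pics; cat > h.py <<'E'
import numpy as np, cv2
from workcell import manip, camera, ticket, boxes_of, outline_of
def cloud(p):
    f=240/np.tan(np.radians(p["vertical_fov"])/2); d=p["depth"]
    v,u=np.mgrid[0:480,0:640]
    c=np.stack([(u-p["cx"])/f*d,(v-p["cy"])/f*d,d],-1)
    w=(c-np.array(p["t"]))@np.array(p["R"]); w[d<=0]=np.nan
    return w
def save(p,n): cv2.imwrite("pics/"+n,cv2.cvtColor(p["img"],cv2.COLOR_RGB2BGR))
E
python3 - <<'E'
from h import *
o=manip.get_obs(); print({k:np.round(o[k],3) for k in o})
for n in ["scene","side"]:
    p=camera(n); save(p,n+".png"); np.savez(n+".npz",w=cloud(p),img=p["img"]); print(n,p["vertical_fov"],np.round(-np.array(p["R"]).T@p["t"],3))
    for q in ["tube","rest","cradle","wedge","block","stop","slot","screwdriver","meter","jar"]:
        for r in boxes_of(q,p): print(q,np.round(r["position"],3),round(r["conf"],2))
E
```

```text
{'clock': np.float64(0.0), 'joint_pos': array([-0.023,  0.333, -0.065,  1.461,  0.022,  1.35 , -0.089]), 'joint_velocities': array([-0.001, -0.001, -0.   , -0.001, -0.001, -0.001, -0.001]), 'tau': array([ 0.0000e+00, -6.2545e+01,  5.0000e-02, -3.9161e+01,  1.6000e-02,
        1.0000e-02, -0.0000e+00]), 'position': array([0.625, 0.   , 0.252]), 'ee_rot': array([ 0.707,  0.707, -0.001, -0.001]), 'ft_force': array([-0.744,  0.668, -0.22 ]), 'torque': array([0.003, 0.026, 0.011]), 'grasp_force': np.float64(0.0), 'grip_width': np.float64(0.997)}
scene 47.109959224884044 [ 0.876 -0.61   1.141]
tube [ 0.59  -0.39   0.038] 0.79
tube [ 0.534 -0.236  0.056] 0.74
tube [ 0.401 -0.279  0.042] 0.72
rest [ 0.548 -0.237  0.007] 0.61
rest [0.534 0.165 0.012] 0.32
cradle [0.302 0.243 0.015] 0.69
cradle [0.531 0.165 0.014] 0.56
wedge [ 0.568 -0.014  0.12 ] 0.92
block [ 0.576 -0.034  0.06 ] 0.87
block [ 0.433 -0.03   0.023] 0.57
stop [0.528 0.166 0.01 ] 0.81
stop [0.3   0.241 0.014] 0.72
slot [0.53  0.167 0.008] 0.8
slot [0.304 0.241 0.016] 0.63
screwdriver [ 0.433 -0.03   0.022] 0.8
meter [0.715 0.022 0.036] 0.68
meter [0.536 0.166 0.014] 0.63
jar [ 0.696 -0.12   0.087] 0.89
side 47.24143524863132 [0.265 0.699 0.899]
tube [ 0.397 -0.262  0.036] 0.84
tube [ 0.579 -0.372  0.039] 0.81
tube [ 0.528 -0.204  0.053] 0.67
rest [ 0.507 -0.204  0.012] 0.83
cradle [0.504 0.286 0.018] 0.85
cradle [0.289 0.265 0.018] 0.84
wedge [0.564 0.012 0.112] 0.63
block [0.701 0.049 0.032] 0.7
stop [0.501 0.286 0.02 ] 0.83
stop [0.296 0.266 0.018] 0.6
slot [0.293 0.266 0.017] 0.95
slot [0.5   0.286 0.017] 0.72
screwdriver [ 0.426 -0.014  0.025] 0.63
meter [0.701 0.051 0.034] 0.69
meter [0.55  0.019 0.055] 0.38
meter [ 0.427 -0.01   0.023] 0.19
jar [ 0.685 -0.088  0.06 ] 0.95
```

View pics/scene.png

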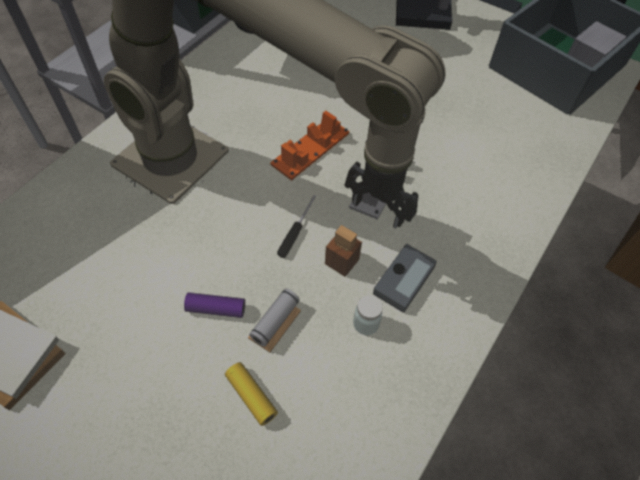

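View pics/side.png

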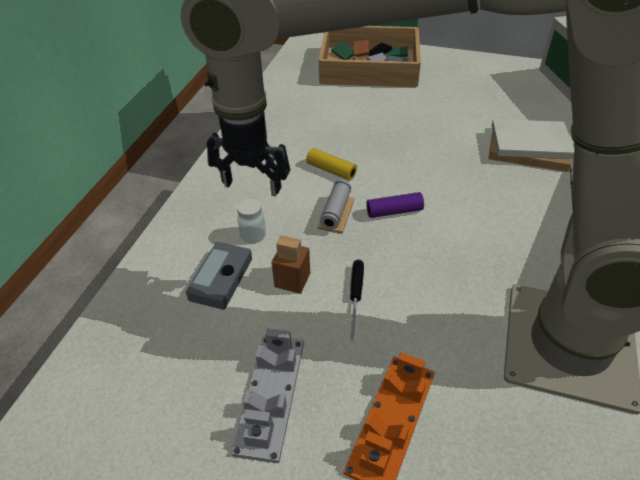

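```bash
cat > m.py <<'E'
from h import *
from scipy.optimize import least_squares
def pts(n,c,r,z0,z1):
    D=np.load(n+".npz"); w=D["w"].reshape(-1,3); im=D["img"].reshape(-1,3).astype(int)
    m=(np.hypot(w[:,0]-c[0],w[:,1]-c[1])<r)&(w[:,2]>z0)&(w[:,2]<z1)
    return w[m],im[m]
def rect(P):
    (c,s,a)=cv2.minAreaRect((P[:,:2]*1000).astype(np.float32)); 
    if s[0]<s[1]: s=s[::-1]; a+=90
    return np.round(c,1),np.round(s,1),round(a,1)
def tubefit(P,x0,y0,a0,z=None):
    def f(q):
        u=np.array([np.cos(q[2]),np.sin(q[2]),q[4]]);u/=np.linalg.norm(u)
        d=P-np.array([q[0],q[1],q[3]]); return np.linalg.norm(d-np.outer(d@u,u),axis=1)-.022
    r=least_squares(f,[x0,y0,a0,.036 if z is None else z,0],loss="soft_l1",f_scale=.001)
    q=r.x;u=np.array([np.cos(q[2]),np.sin(q[2]),q[4]]);u/=np.linalg.norm(u)
    s=(P-np.array([q[0],q[1],q[3]]))@u; lo,hi=np.percentile(s,[.5,99.5])
    c=np.array([q[0],q[1],q[3]])+u*(lo+hi)/2
    return np.round(c*1000,1),round(np.degrees(q[2]),1),round(np.degrees(q[4]),1),round((hi-lo)*1000,1),round(np.sqrt(np.mean(r.fun**2))*1000,2)
E
python3 - <<'E'
from m import *
for n in ["scene","side"]:
    P,I=pts(n,(.535,-.22),.09,.02,.07); print(n,"tube",len(P),tubefit(P,.535,-.22,0.2))
    P,I=pts(n,(.535,-.22),.1,.004,.07); print(" rest",rect(P))
    P,I=pts(n,(.565,0),.06,.105,.14); print(" head",len(P),rect(P),np.median(P[:,2]))
    T=P[P[:,2]>np.percentile(P[:,2],90)-.003]; print(" headtop",len(T),rect(T),np.median(T[:,2]))
    P,I=pts(n,(.565,0),.07,.074,.086);print(" block",len(P),rect(P))
    P,I=pts(n,(.51,.29),.16,.007,.12); s=I.max(1)-I.min(1)<25; P=P[s]; print(" cradle",len(P),rect(P))
D=np.load("side.npz"); im=D["img"][310:475,200:450]
cv2.imwrite("pics/crop.png",cv2.cvtColor(cv2.resize(im,None,fx=3.2,fy=3.2,interpolation=2),cv2.COLOR_RGB2BGR))
E
```

```text
scene tube 1301 (array([ 527.7, -227.1,   36.8]), np.float64(91.2), np.float64(-0.1), np.float64(130.7), np.float64(12.26))
 rest (array([ 534.8, -220.9]), array([195.9, 194.7]), 131.8)
 head 284 (array([561.9,  -3.5]), array([46.6, 28.3]), 177.5) 0.12212967356092524
 headtop 131 (array([562.7,  -3.5]), array([43.5, 25.7]), 176.2) 0.12423304291565271
 block 354 (array([562.1,  -6.2]), array([63. , 61.5]), 88.1)
 cradle 550 (array([513.2, 277.5]), array([304.5, 277.9]), 24.1)
side tube 927 (array([ 527. , -222.2,   34.5]), np.float64(91.3), np.float64(-0.1), np.float64(132.2), np.float64(12.19))
 rest (array([ 517.2, -212.3]), array([166.8, 158.7]), 11.6)
 head 339 (array([560.8,   1.5]), array([46.1, 30.5]), 174.8) 0.12032190212363428
 headtop 195 (array([560.9,   1.4]), array([44.6, 27.5]), 178.0) 0.12145974427176948
 block 369 (array([560.3,  -3.2]), array([65.4, 60.7]), 88.2)
 cradle 5758 (array([510.1, 263.3]), array([236.7,  81.1]), 98.2)
```

View pics/crop.png

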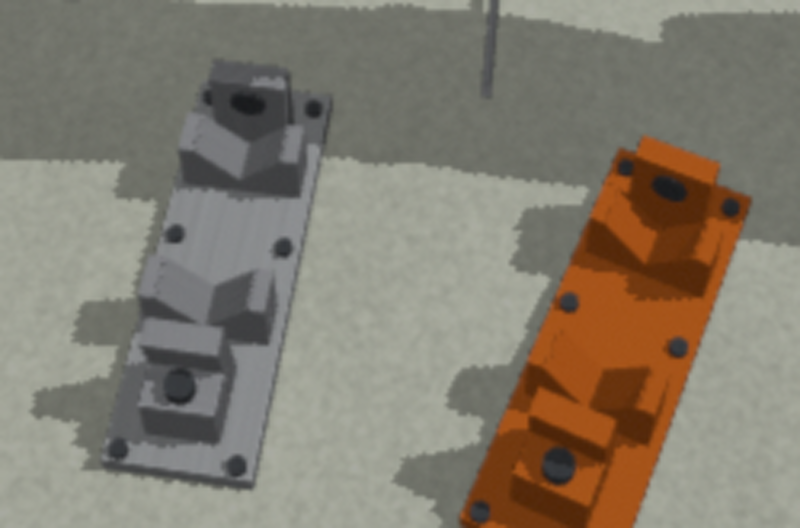

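The side crop shows the grey cradle, which is the one meant. Its end stop with the dark button is at the far, low‑y end (crop ~(248,103)) and the leaning post is at the near, high‑y end (~(180,340)). The silver tube is on its rest at scene pixel (275,317), and the wedge is in its block at (345,245). The orange cradle and the purple and yellow tubes are look-alikes.

Request:
carry_out([
  [-0.3,-0.2,0,0,1],
  [-0.7,-0.45,0,0,1],
  [-1,-0.64,0,0,1],
  [-1,-0.64,0,0,1],
  [-1,-0.64,0,0,1],
  [-1,-0.64,0,0,1],
])

```text
clock: 1.85
position: [0.5296, -0.1485, 0.2532]
ee_rot: [0.706, 0.708, 0.0, -0.0]
ft_force: [-0.4, -0.3, -0.6]
grip_width: 1.004
grasp_force: 0.0
```

Request:
carry_out([
  [-0.25,0,0,0,1],
  [-0.5,0,0,0,1],
  [-0.5,0,0,0,1],
  [-0.5,0,0,0,1],
])

```text
clock: 2.35
position: [0.5296, -0.2236, 0.253]
ee_rot: [0.706, 0.708, 0.0, -0.0]
ft_force: [-0.3, 0.6, -0.4]
grip_width: 1.001
grasp_force: 0.0
```

```bash
python3 - <<'E'
from m import *
o=manip.get_obs(); print(o["clock"],o["position"],o["ee_rot"])
P=pts("side",(.51,.27),.16,.007,.12); 
for n in ["wrist","scene","side"]:
    p=camera(n); np.savez(n+"2.npz",w=cloud(p),img=p["img"])
    if n=="wrist": save(p,"w1.png"); print(np.round(-np.array(p["R"]).T@p["t"],3))
    w=cloud(p)
    for r in outline_of("tube",p):
        Q=w[r["region"]]; Q=Q[np.isfinite(Q[:,0])]; m=np.median(Q,0)
        if np.hypot(*(m[:2]-[.528,-.224]))<.03: Q=Q[Q[:,2]>.03];print(n,"tube",len(Q),tubefit(Q,.528,-.224,np.pi/2))
    for r in outline_of("cradle",p):
        Q=w[r["region"]]; Q=Q[np.isfinite(Q[:,0])]; Q=Q[Q[:,2]>.006]; print(n,"cradle",len(Q),rect(Q))
E
```

```text
2.35 [ 0.5296352  -0.22356147  0.25302278] [ 7.06474889e-01  7.07738001e-01  1.92107462e-04 -3.40752079e-04]
[ 0.53  -0.153  0.374]
wrist tube 6318 (array([ 529.3, -224.9,   35.3]), np.float64(91.6), np.float64(-0.0), np.float64(128.2), np.float64(0.71))
wrist cradle 1653 (array([433.7, -59.6]), array([44.2, 25.2]), 100.1)
scene tube 1205 (array([ 528.2, -227.1,   36.6]), np.float64(91.4), np.float64(0.0), np.float64(130.6), np.float64(2.88))
scene cradle 1279 (array([412.7,  59.3]), array([622. , 119.3]), 113.8)
scene cradle 2318 (array([510.8, 260.3]), array([242.5,  81.4]), 98.4)
scene cradle 1222 (array([ 529.5, -226.7]), array([133. ,  43.4]), 92.1)
side tube 826 (array([ 527.3, -221.1,   34.3]), np.float64(91.7), np.float64(-0.5), np.float64(131.0), np.float64(4.06))
side cradle 5774 (array([510.4, 262.9]), array([237.9,  81.1]), 98.4)
side cradle 6094 (array([292.8, 249.5]), array([237.3,  80.2]), 81.9)
```

Request:
carry_out([
  [0,0,0.3,-0.05,1],
  [0,0,0.7,-0.05,1],
  [-0.01,0,1,-0.05,1],
  [-0.01,0,1,-0.05,1],
  [-0.01,0,1,-0.05,1],
])

```text
clock: 3.42
position: [0.5301, -0.2268, 0.1054]
ee_rot: [0.698, 0.716, 0.001, 0.001]
ft_force: [0.6, -0.7, 1.1]
grip_width: 0.998
grasp_force: 0.0
```

Request:
carry_out([
  [0,0,0.15,0,1],
  [0,0,0.3,0,1],
  [0,0,0.42,0,1],
  [0,0,0.42,0,1],
  [0,0,0.42,0,-1],
  [0,0,0.42,0,-1],
  [0,0,0.42,0,-1],
  [0,0,0.42,0,-1],
  [0,0,0.42,0,-1],
  [0,0,0.42,0,-1],
  [0,0,0.42,0,-1],
  [0,0,0.42,0,-1],
], force=50)

```text
clock: 4.92
position: [0.5286, -0.2268, 0.0413]
ee_rot: [0.698, 0.716, -0.0, -0.0]
ft_force: [-6.1, 0.7, 8.8]
grip_width: 0.501
grasp_force: 50.3
```

Request:
carry_out([
  [0,0,-0.1,0,-1],
  [0,0,-0.3,0,-1],
  [0,0,-0.6,0,-1],
  [0,0,-1,0,-1],
  [0,0,-1,0,-1],
])

```text
clock: 5.55
position: [0.5315, -0.2274, 0.1963]
ee_rot: [0.698, 0.716, 0.002, 0.004]
ft_force: [1.0, -0.4, -4.3]
grip_width: 0.495
grasp_force: 52.4
```

Request:
carry_out([
  [0.15,0,-0.1,0,-1],
  [0.4,0,-0.3,0,-1],
  [0.7,0,-0.3,0,-1],
  [1,0,-0.3,0,-1],
  [1,0,-0.3,0,-1],
])

```text
clock: 6.18
position: [0.5246, -0.072, 0.2346]
ee_rot: [0.695, 0.719, 0.0, -0.001]
ft_force: [0.7, -0.3, -5.1]
grip_width: 0.502
grasp_force: 52.3
```

Request:
carry_out([
  [0.3,0,0,-0.1,-1],
  [0.6,0,0,-0.2,-1],
  [1,0,0,-0.23,-1],
  [1,0,0,-0.23,-1],
])

```text
clock: 6.68
position: [0.5201, 0.0786, 0.2347]
ee_rot: [0.65, 0.76, 0.0, -0.001]
ft_force: [1.6, -0.5, -5.2]
grip_width: 0.497
grasp_force: 52.2
```

Request:
carry_out([
  [0.3,0,0,0,-1],
  [0.6,0,0,0,-1],
  [0.7,0,0,0,-1],
  [0.7,0,0,0,-1],
  [0.7,0,0,0,-1],
])

```text
clock: 7.3
position: [0.5063, 0.1752, 0.235]
ee_rot: [0.654, 0.756, -0.0, 0.0]
ft_force: [-0.1, 0.2, -4.1]
grip_width: 0.499
grasp_force: 52.2
```

```bash
python3 - <<'E'
from m import *
o=manip.get_obs(); print(o["clock"],o["position"],o["ee_rot"],o["ft_force"])
for n in ["wrist","scene","side"]:
    p=camera(n); w=cloud(p); np.savez(n+"3.npz",w=w,img=p["img"])
    if n=="wrist": save(p,"w2.png"); print(np.round(-np.array(p["R"]).T@p["t"],3))
    for r in outline_of("tube",p):
        Q=w[r["region"]]; Q=Q[np.isfinite(Q[:,0])]; m=np.median(Q,0)
        if m[2]>.1: print(n,"tube",len(Q),m,tubefit(Q[::3],o["position"][0],o["position"][1],1.7,m[2]-.02))
    for r in outline_of("cradle",p):
        Q=w[r["region"]]; Q=Q[np.isfinite(Q[:,0])]; Q=Q[(Q[:,2]>.006)&(Q[:,2]<.09)]; print(n,"cradle",len(Q),rect(Q))
E
```

```text
7.3 [0.50630332 0.17515042 0.23499928] [ 6.54344414e-01  7.56196461e-01 -4.95829283e-04  2.30691943e-04] [-0.08530146  0.17076807 -4.12172355]
[0.497 0.246 0.356]
wrist tube 30260 [0.50305988 0.20384864 0.24882692] (array([504.2, 194.9, 229. ]), np.float64(98.3), np.float64(0.0), np.float64(92.5), np.float64(13.91))
wrist cradle 23560 (array([293. , 236.1]), array([211. ,  81.6]), 82.1)
wrist cradle 13640 (array([506.8, 295.5]), array([122.6,  80.2]), 98.4)
scene tube 728 [0.51416807 0.13826103 0.24764592] (array([500.5, 211.2, 229.1]), np.float64(98.3), np.float64(-1.3), np.float64(207.9), np.float64(19.2))
scene cradle 2253 (array([290.2, 245.9]), array([239.2,  91.4]), 82.3)
side tube 1495 [0.49745567 0.21767118 0.24608409] (array([504.3, 184. , 228.7]), np.float64(98.1), np.float64(0.1), np.float64(122.5), np.float64(17.2))
side cradle 6107 (array([292.8, 249.9]), array([236.2,  80.4]), 81.9)
side cradle 5728 (array([510.1, 263.5]), array([236.2,  81. ]), 98.3)
```

View pics/w2.png

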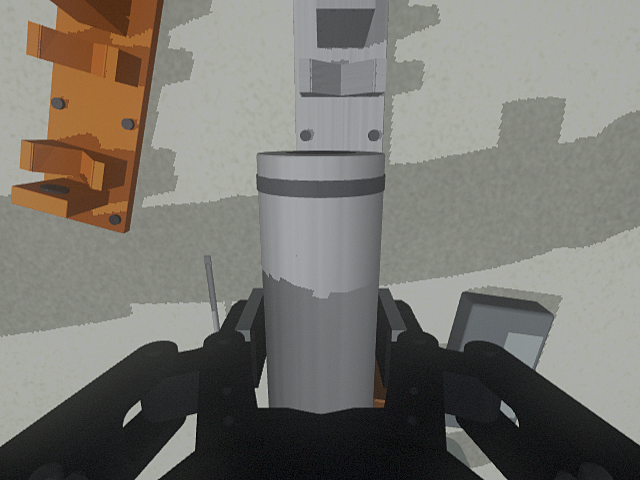

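The wrist view shows the tube held straight, end at row ~155, in line with the grey cradle: V-block at (343,75), post top at (345,30).

```bash
python3 - <<'E'
from m import *
a=np.radians(98.3);u=np.array([np.cos(a),np.sin(a)]);v=np.array([-u[1],u[0]]);C=np.array([.5103,.262])
o=manip.get_obs();print("tcp s,n",(o["position"][:2]-C)@u*1e3,(o["position"][:2]-C)@v*1e3)
for n in ["side","side3","scene2","wrist3"]:
    W=np.load(n+".npz")["w"].reshape(-1,3);W=W[np.isfinite(W[:,0])]
    s=(W[:,:2]-C)@u*1e3;t=(W[:,:2]-C)@v*1e3;z=W[:,2]*1e3
    k=(abs(s)<125)&(abs(t)<45)&(z<95)&(z>8)
    print(n,"plate n-range",np.round(np.percentile(t[k&(z<15)],[1,99]),1),"s",np.round(np.percentile(s[k&(z<15)],[.5,99.5]),1),"zplate",np.round(np.median(z[k&(z<15)]),1))
    m=k&(abs(t)>23)&(abs(t)<34)&(z>44)
    for lo,hi in [(-75,-15),(0,60)]:
        q=m&(s>lo)&(s<hi)
        if q.sum()>8: print("  Vtop",q.sum(),np.round(np.percentile(s[q],[3,97]),1),"z",np.round(np.median(z[q]),1), "n",np.round(np.percentile(t[k&(z>44)&(s>lo)&(s<hi)],[1,99]),1))
    q=k&(abs(t)<20)&(z>64)
    for lo,hi in [(-120,-50),(40,120)]:
        g=q&(s>lo)&(s<hi)
        if g.sum()>8:
            tz=np.percentile(z[g],95); h=g&(z>tz-3); print("  top",h.sum(),"z",round(tz,1),"s",np.round(np.percentile(s[h],[3,97]),1),"n",np.round(np.percentile(t[h],[2,98]),1))
    q=k&(s>-120)&(s<-60)&(abs(t)<20)&(z>20)&(z<70)
    if q.sum(): print("  stopface s",np.round(np.percentile(s[q],[10,50,90]),1))
W=np.load("wrist3.npz")["w"].reshape(-1,3);W=W[np.isfinite(W[:,0])]
s=(W[:,:2]-C)@u*1e3;t=(W[:,:2]-C)@v*1e3
k=(W[:,2]>.2)&(W[:,2]<.262)&(abs(t)<30); print("tube far end s",np.round(np.percentile(s[k],[98,99,99.8,100]),1), "n",np.round(np.percentile(t[k&(s>-60)],[1,99]),1), "z",np.percentile(W[k,2],99))
E
```

```text
tcp s,n -83.35646360655869 16.640199428635693
side plate n-range [-39.3  39.9] s [-114.7  118.7] zplate 11.6
  Vtop 157 [-68.1 -44.2] z 48.2 n [-33.8  33.7]
  Vtop 185 [21.6 45.2] z 48.3 n [-34.  34.]
  top 127 z 73.3 s [-90.4 -76.1] n [-19.   19.3]
  top 126 z 78.6 s [70.4 84.2] n [-19.1  19.1]
  stopface s [-78.4 -76.5 -63.4]
side3 plate n-range [-39.5  39.9] s [-114.7  118.4] zplate 11.6
  Vtop 154 [-68.5 -44.5] z 48.2 n [-33.8  33.9]
  Vtop 182 [21.9 45.1] z 48.4 n [-34.   34.1]
  top 107 z 73.9 s [-90.8 -76.5] n [-19.5  19. ]
  top 149 z 78.4 s [70.5 83.8] n [-19.2  18.4]
  stopface s [-78.7 -76.6 -64. ]
scene2 plate n-range [-40.5  39.1] s [-121.6  110.9] zplate 12.6
  Vtop 68 [-73.  -47.2] z 49.9 n [-34.7  33.4]
  Vtop 70 [16.6 44.3] z 49.6 n [-34.1  33.6]
  top 46 z 76.3 s [-95.  -81.1] n [-15.5  19.3]
  top 39 z 80.2 s [63.1 79.3] n [-18.3  17.9]
  stopface s [-96.3 -94.1 -91.9]
wrist3 plate n-range [-40.5  38.2] s [-25.8  93.9] zplate 12.0
  Vtop 936 [20.  43.1] z 49.0 n [-35.   32.5]
  top 585 z 78.3 s [68.4 74. ] n [-19.3  18. ]
tube far end s [-19.7 -19.4 -19.2 -19.2] n [-4.4 29.6] z 0.26019203749736636
```

Request:
carry_out([
  [0.2,0.04,0,0,-1],
  [0.4,0.1,0.15,0,-1],
  [0.5,0.117,0.4,0,-1],
  [0.5,0.117,0.65,0,-1],
  [0.5,0.117,0.67,0,-1],
  [0.5,0.117,0.67,0,-1],
])

```text
clock: 8.5
position: [0.5129, 0.2541, 0.1361]
ee_rot: [0.654, 0.757, 0.001, 0.0]
ft_force: [0.8, 0.6, -3.9]
grip_width: 0.501
grasp_force: 52.6
```

```bash
python3 - <<'E'
from m import *
a=np.radians(98.3);u=np.array([np.cos(a),np.sin(a)]);v=np.array([-u[1],u[0]]);C=np.array([.5103,.262])
o=manip.get_obs();print("tcp s,n",(o["position"][:2]-C)@u*1e3,(o["position"][:2]-C)@v*1e3,o["position"],o["ft_force"])
for n in ["side","wrist","scene"]:
    p=camera(n); save(p,"p4%s.png"%n); W=cloud(p); np.savez(n+"4.npz",w=W,img=p["img"]); W=W.reshape(-1,3);W=W[np.isfinite(W[:,0])]
    s=(W[:,:2]-C)@u*1e3;t=(W[:,:2]-C)@v*1e3;z=W[:,2]*1e3
    k=(z>102)&(z<156)&(abs(t)<25)&(abs(s)<100)
    print(n,"tube s",np.round(np.percentile(s[k],[.3,99.7]),1),"n",np.round(np.percentile(t[k&(s>25)],[1,99]),1),"n-",np.round(np.percentile(t[k&(s<-45)],[1,99]),1),"ztop",np.round(np.percentile(z[k&((s>25)|(s<-45))],99),1))
    k=(abs(s)<125)&(abs(t)<45)&(z<95)&(z>8)
    print("  plate n",np.round(np.percentile(t[k&(z<15)],[1,99]),1))
    q=k&(abs(t)<20)&(z>64)&(s>40)
    if q.sum()>8: tz=np.percentile(z[q],95); h=q&(z>tz-3); print("  posttop",h.sum(),"z",tz,"s",np.round(np.percentile(s[h],[3,97]),1))
E
```

```text
tcp s,n -8.222846902495363 -1.4162159639651624 [0.5128884  0.25406772 0.13607462] [ 0.84736424  0.57929069 -3.92241039]
side tube s [-37.5  60.4] n [-20.6  20.9] n- [19.9 21.1] ztop 153.4
  plate n [-39.1  39.8]
  posttop 157 z 78.23014789974361 s [70.6 84.2]Traceback (most recent call last):
  File "<stdin>", line 8, in <module>
    return _quantile_unchecked(
        a, q, axis, out, overwrite_input, method, keepdims, weights)
    return _ureduce(a,
                    func=_quantile_ureduce_func,
    ...<5 lines>...
                    overwrite_input=overwrite_input,
                    method=method)
    r = func(a, **kwargs)
    result = _quantile(arr,
                       quantiles=q,
    ...<2 lines>...
                       out=out,
                       weights=wgt)
    slices_having_nans = np.isnan(arr[-1, ...])
                                  ~~~^^^^^^^^^
IndexError: index -1 is out of bounds for axis 0 with size 0
```

Request:
carry_out([
  [-0.01,0,0.15,0,-1],
  [-0.01,0,0.3,0,-1],
  [-0.01,0,0.4,0,-1],
  [-0.01,0,0.45,0,-1],
  [-0.01,0,0.47,0,-1],
  [-0.01,0,0.485,0,-1],
  [-0.01,0,0.49,0,-1],
  [-0.01,0,0.49,0,-1],
])

```text
clock: 9.6
position: [0.5126, 0.2527, 0.0616]
ee_rot: [0.653, 0.757, 0.0, 0.0]
ft_force: [0.3, 0.3, -3.8]
grip_width: 0.497
grasp_force: 52.9
```

Request:
carry_out([
  [0,0,0.007,0,-1],
  [0,0,0.014,0,-1],
  [0,0,0.02,0,-1],
  [0,0,0.02,0,-1],
])

```text
clock: 10.1
position: [0.5127, 0.2527, 0.061]
ee_rot: [0.653, 0.757, 0.0, 0.0]
ft_force: [-12.1, -6.4, 24.9]
grip_width: 0.495
grasp_force: 55.9
```

Request:
carry_out([
  [0,0,-0.013,0,-1],
  [0,0,-0.013,0,-1],
  [0,0,-0.013,0,0.3],
  [0,0,-0.013,0,0.7],
  [0,0,-0.013,0,0.8],
  [0,0,-0.2,0,0.8],
  [0,0,-0.6,0,0.8],
  [0,0,-1,0,0.8],
  [0,0,-1,0,0.8],
  [0,0,-1,0,0.8],
])

```text
clock: 11.35
position: [0.5123, 0.2525, 0.2079]
ee_rot: [0.653, 0.757, -0.0, 0.0]
ft_force: [-0.1, 0.3, -0.5]
grip_width: 0.9
grasp_force: 0.0
```

```bash
python3 - <<'E'
from m import *
a=np.radians(98.3);u=np.array([np.cos(a),np.sin(a)]);v=np.array([-u[1],u[0]]);C=np.array([.5103,.262])
o=manip.get_obs();print(o["clock"],o["position"],o["ft_force"])
for n in ["side","wrist","scene"]:
    p=camera(n); save(p,"p5%s.png"%n); W=cloud(p); np.savez(n+"5.npz",w=W,img=p["img"]); W=W.reshape(-1,3);W=W[np.isfinite(W[:,0])]
    s=(W[:,:2]-C)@u*1e3;t=(W[:,:2]-C)@v*1e3;z=W[:,2]*1e3
    k=(z>60)&(z<82)&(abs(t)<16)&(s>-70)&(s<66)
    if k.sum()>9: print(n,k.sum(),"tube s",np.round(np.percentile(s[k],[.3,1,99,99.7]),1),"ztop",np.round(np.percentile(z[k],98),1),tubefit(W[k][::3],.5103,.256,a,.055))
    for lo,hi in [(-120,-72),(67,120)]:
        q=(abs(t)<20)&(z>64)&(z<90)&(s>lo)&(s<hi)
        if q.sum()>8: tz=np.percentile(z[q],95); h=q&(z>tz-3); print("  top",h.sum(),"z",tz,"s",np.round(np.percentile(s[h],[3,97]),1),"n",np.round(np.percentile(t[h],[2,98]),1))
    w=cloud(p)
E
```

```text
11.35 [0.5123406  0.25246475 0.20794264] [-0.09513108  0.27612462 -0.46900595]
side 1305 tube s [-69.3 -68.7  58.4  58.8] ztop 78.4 (array([511.2, 256.7,  54.2]), np.float64(98.5), np.float64(-0.1), np.float64(127.7), np.float64(2.14))
  top 109 z 73.66192941263878 s [-91.3 -75.7] n [-19.5  16.8]
  top 142 z 78.38911312584793 s [70.5 83.9] n [-18.9  18.4]
wrist 7320 tube s [-69.6 -68.6  56.   56.5] ztop 77.8 (array([512.5, 255.9,  54.8]), np.float64(98.5), np.float64(-0.0), np.float64(125.8), np.float64(0.91))
  top 947 z 73.1924834811706 s [-92.6 -72.8] n [-19.2  19.1]
  top 1262 z 77.95070040502435 s [68.9 82.1] n [-19.   18.1]
scene 484 tube s [-68.6 -67.   65.6  65.9] ztop 80.8 (array([509.7, 261.1,  56.2]), np.float64(98.0), np.float64(-0.1), np.float64(132.9), np.float64(2.38))
  top 28 z 78.21907773881796 s [-93.6 -72.8] n [-17.2  17.1]
  top 29 z 80.39690512923553 s [68.1 79.5] n [-18.6  18.5]
```

Request:
carry_out([
  [-0.3,0,-0.2,0,0.8],
  [-0.6,0.04,-0.3,0,0.8],
  [-1,0.08,-0.3,0,0.8],
  [-1,0.08,-0.3,0,0.8],
])

```text
clock: 12.0
position: [0.5471, 0.1001, 0.2523]
ee_rot: [0.657, 0.754, -0.001, 0.0]
ft_force: [0.9, 0.4, -0.5]
grip_width: 0.902
grasp_force: 0.0
```

Request:
carry_out([
  [-0.3,0,0,0.2,0.8],
  [-0.6,0,0,0.35,0.8],
  [-0.72,0,0,0.35,0.8],
  [-0.72,0,0,0.35,0.8],
  [-0.72,0,0,0.35,0.8],
])

```text
clock: 12.62
position: [0.5618, 0.0013, 0.253]
ee_rot: [0.719, 0.695, 0.0, -0.001]
ft_force: [-0.2, 0.2, 0.0]
grip_width: 0.9
grasp_force: 0.0
```

```bash
python3 - <<'E'
from m import *
o=manip.get_obs();print(o["clock"],o["position"],o["ee_rot"],o["ft_force"])
for n in ["wrist","scene","side"]:
    p=camera(n); save(p,"p6%s.png"%n); np.savez(n+"6.npz",w=cloud(p),img=p["img"])
    P,_=pts(n+"6",(.562,-.001),.05,.095,.14)
    if len(P)<9: continue
    T=P[P[:,2]>np.percentile(P[:,2],90)-.002]; print(n,len(T),"top",rect(T),np.median(T[:,2]))
    P,_=pts(n+"6",(.562,-.003),.05,.076,.084); print(" block",len(P),rect(P))
E
```

```text
12.625 [0.56181519 0.00128181 0.25296209] [ 7.18899067e-01  6.95114279e-01  8.86090354e-05 -5.13385353e-04] [-0.17862165  0.15624814  0.03763854]
wrist 1904 top (array([563. ,  -0.7]), array([43.8, 25.4]), 178.4) 0.12197763412140514
 block 2334 (array([562.7,  -4.6]), array([60.9, 60.2]), 88.6)
scene 107 top (array([562.6,  -4.4]), array([43.7, 26.8]), 178.8) 0.1243866242198007
 block 292 (array([561.8,  -6. ]), array([63. , 60.7]), 88.5)
side 144 top (array([560.3,   1.7]), array([44.2, 27.7]), 179.5) 0.12174466415794347
 block 329 (array([560.7,  -3.2]), array([63.8, 61.8]), 87.4)
```

View pics/p6wrist.png

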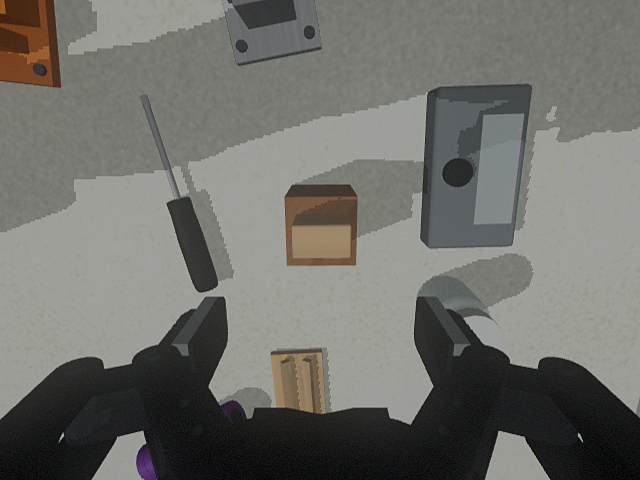

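Request:
carry_out([
  [-0.014,0.007,0.2,-0.013,1],
  [-0.014,0.007,0.5,-0.013,1],
  [-0.014,0.007,0.8,-0.013,1],
  [-0.014,0.007,0.97,-0.013,1],
  [-0.014,0.007,0.97,-0.013,1],
  [-0.014,0.007,0.97,-0.013,0.3],
  [-0.014,0.007,0.97,-0.013,-1],
  [-0.014,0.007,0.97,-0.013,-1],
  [-0.014,0.007,0.97,-0.013,-1],
  [-0.014,0.007,0.97,-0.013,-1],
  [-0.014,0.007,0.97,-0.013,-1],
  [-0.014,0.007,0.97,-0.013,-1],
], force=80)

```text
clock: 14.28
position: [0.5638, -0.0029, 0.1094]
ee_rot: [0.718, 0.696, 0.001, 0.001]
ft_force: [-0.9, 0.2, 5.8]
grip_width: 0.505
grasp_force: 81.7
```

Request:
carry_out([
  [0,0,-0.1,0,-1],
  [0,0,-0.3,0,-1],
  [0,0,-0.6,0,-1],
  [0,0,-0.9,0,-1],
  [0,0,-0.9,0,-1],
])

```text
clock: 14.9
position: [0.5648, -0.003, 0.248]
ee_rot: [0.718, 0.696, 0.003, 0.003]
ft_force: [-0.2, 0.1, -1.0]
grip_width: 0.507
grasp_force: 81.4
```

Request:
carry_out([
  [0.3,-0.05,0,0,-1],
  [0.6,-0.15,0,0,-1],
  [1,-0.24,0,0,-1],
  [1,-0.24,0,0,-1],
])

```text
clock: 15.4
position: [0.5295, 0.1536, 0.2429]
ee_rot: [0.715, 0.7, 0.0, -0.001]
ft_force: [0.5, -0.4, 0.3]
grip_width: 0.501
grasp_force: 81.4
```

Request:
carry_out([
  [0.3,-0.05,0,-0.1,-1],
  [0.6,-0.15,0,-0.34,-1],
  [1,-0.247,0,-0.34,-1],
  [1,-0.247,0,-0.34,-1],
  [1,-0.247,0,-0.34,-1],
])

```text
clock: 16.02
position: [0.4993, 0.298, 0.2426]
ee_rot: [0.653, 0.757, -0.0, 0.0]
ft_force: [-0.6, -1.2, -1.0]
grip_width: 0.5
grasp_force: 81.3
```

```bash
cat > wm.py <<'E'
from m import *
a=np.radians(98.4);u=np.array([np.cos(a),np.sin(a)]);v=np.array([-u[1],u[0]]);C=np.array([.5103,.262])
def sn(p): d=np.array(p)[:2]-C; return d@u*1e3,d@v*1e3
def rep():
    o=manip.get_obs();q=o["ee_rot"];print(o["clock"],"tcp",np.round(o["position"],4),"sn",np.round(sn(o["position"]),1),"yaw",round(2*np.degrees(np.arctan2(q[1],q[0])),2),"F",np.round(o["ft_force"],1)); return o
def cam(n,tag):
    p=camera(n); save(p,tag+n+".png"); W=cloud(p); np.savez(tag+n+".npz",w=W,img=p["img"]); F=W.reshape(-1,3);I=p["img"].reshape(-1,3).astype(int);k=np.isfinite(F[:,0]);F=F[k];I=I[k]
    return (F[:,:2]-C)@u*1e3,(F[:,:2]-C)@v*1e3,F[:,2]*1e3,I
E
python3 - <<'E'
from wm import *
o=rep(); S=sn(o["position"]); zt=o["position"][2]*1e3-96
for n in ["side","wrist"]:
    s,t,z,I=cam(n,"p7"); wood=(I[:,0]-I[:,2]>25)
    k=(abs(s-S[0])<35)&(abs(t-S[1])<32)&wood
    print(n,k.sum())
    for h in range(-4,112,8):
        q=k&(z>zt+h)&(z<zt+h+8)
        if q.sum()>5: print(" h",h,q.sum(),"s",np.round(np.percentile(s[q]-S[0],[3,50,97]),1),"n",np.round(np.percentile(t[q]-S[1],[3,97]),1))
    q=k&(z>zt-10)&(z<zt+115)
    if q.sum(): print("zmin",np.percentile(z[q],[.5,1,99]))
E
```

```text
16.025 tcp [0.4993 0.298  0.2426] sn [37.2  5.7] yaw 98.46 F [-0.6 -1.2 -1. ]
side 1086
 h 4 13 s [-8.6 -0.9  0.9] n [-9.2 15. ]
 h 12 42 s [-6.7  1.   2.9] n [-10.5  14.7]
 h 20 44 s [-8.2  2.2  3.3] n [-11.3  14.7]
 h 28 35 s [-4.4  3.7  5.1] n [-10.3  14.8]
 h 36 49 s [1.9 4.9 6.1] n [-11.2  14.5]
 h 44 35 s [5.1 6.6 7.8] n [-11.4  13.3]
 h 52 13 s [6.5 7.5 8.1] n [-11.9  14.8]
 h 60 9 s [14.3 14.7 14.9] n [-6.1 20.1]
 h 68 85 s [13.8 15.3 16.6] n [-18.8  22. ]
 h 76 90 s [13.6 15.4 16.9] n [-18.9  21.9]
 h 84 87 s [14.4 15.5 16.8] n [-17.6  21.7]
 h 92 94 s [14.1 15.4 16.9] n [-18.5  20.8]
 h 100 286 s [-8.8 10.1 16.3] n [-19.3  20.4]
 h 108 196 s [-7.4  5.  14.8] n [-19.2  20.4]
zmin [155.70849167 157.85341825 256.76667992]
wrist 11000
 h 68 157 s [13.  13.5 14. ] n [-21.3  20. ]
 h 76 363 s [13.1 13.6 14. ] n [-21.3  15.3]
 h 84 422 s [13.1 13.6 14.1] n [-21.2  15. ]
 h 92 764 s [13.1 13.6 14.1] n [-20.9  15.7]
 h 100 2493 s [-10.2  13.   14. ] n [-21.6  19.2]
 h 108 6800 s [-10.3   1.6  12.6] n [-20.8  18.8]
zmin [218.66076931 221.14655101 256.37120059]
```

View pics/p7side.png

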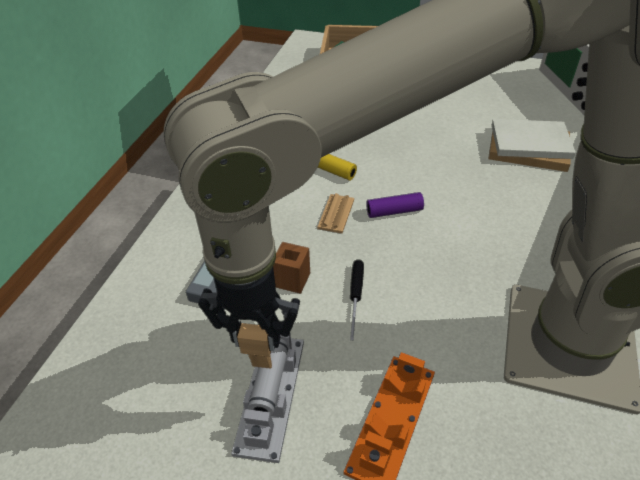

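The side picture shows the wedge upright in the gripper above the cradle at about (255,345). The tube is lying in the V-blocks (265,385), with the post at (257,415) clear of it.

Request:
carry_out([
  [0.12,0.02,0,0,-1],
  [0.22,0.041,0.1,0,-1],
  [0.22,0.041,0.3,0,-1],
  [0.22,0.041,0.39,0,-1],
  [0.22,0.041,0.39,0,-1],
])

```text
clock: 16.75
position: [0.4996, 0.3324, 0.183]
ee_rot: [0.653, 0.758, -0.001, -0.0]
ft_force: [0.8, 0.2, 0.4]
grip_width: 0.502
grasp_force: 81.3
```

```bash
cat > chk.py <<'E'
from wm import *
import sys
o=rep(); S=sn(o["position"]); zt=o["position"][2]*1e3-94
for n in ["side","scene"]:
    s,t,z,I=cam(n,sys.argv[1]); wood=(I[:,0]-I[:,2]>25)
    k=(abs(s-S[0])<35)&(abs(t-S[1])<32)&wood
    for lo,hi in [(5,60),(68,95),(106,112)]:
        q=k&(z>zt+lo)&(z<zt+hi)
        if q.sum()>5: print(n,"h",lo,q.sum(),"s",np.round(np.percentile(s[q],[3,50,97]),1),"n",np.round(np.percentile(t[q],[3,97]),1))
    q=(abs(t)<14)&(z>64)&(z<80)&~wood&(s<S[0]-3)&(s>S[0]-60); 
    if q.sum(): print("  tube end s",np.round(np.percentile(s[q],[97,99]),1))
    q=(abs(t)<19)&(z>74)&(z<82)&~wood&(s>S[0]-5)&(s<S[0]+25);
    if q.sum(): print("  post s",np.round(np.percentile(s[q],[3,97]),1),"n",np.round(np.percentile(t[q],[3,97]),1))
E
python3 chk.py p8; python3 -c "
import cv2;a=cv2.imread('pics/p8side.png')[300:470,190:350];cv2.imwrite('pics/p8c.png',cv2.resize(a,None,fx=3.5,fy=3.5))"
```

```text
16.75 tcp [0.4996 0.3324 0.183 ] sn [71.2  0.3] yaw 98.5 F [0.8 0.2 0.4]
side h 5 174 s [62.2 74.5 78.3] n [-11.  15.]
side h 68 263 s [85.3 86.7 87.9] n [-18.1  22.3]
side h 106 190 s [63.5 76.9 86.8] n [-18.6  19.6]
  tube end s [58.5 59. ]
  post s [70.7 84.2] n [-18.   17.8]
scene h 5 137 s [55.5 59.  63.3] n [-11.9  11.2]
scene h 68 113 s [55.7 59.3 62.5] n [-16.4  18.1]
scene h 106 109 s [57.1 69.7 81.8] n [-18.1  18.7]
  tube end s [67.6 68.1]
  post s [66.7 78.6] n [-18.1  13.4]
```

View pics/p8c.png

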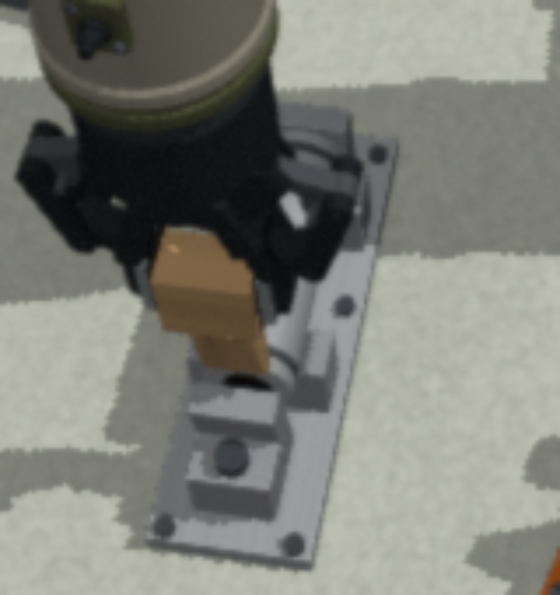

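The crop shows the wedge's thin end hanging over the slot at about (235,375), between the tube end and the post top.

Request:
carry_out([
  [-0.005,0.007,0.03,0,-1],
  [-0.005,0.007,0.06,0,-1],
  [-0.005,0.007,0.09,0,-1],
  [-0.005,0.007,0.11,0,-1],
  [-0.005,0.007,0.13,0,-1],
  [-0.005,0.007,0.13,0,-1],
])

```text
clock: 17.6
position: [0.5013, 0.332, 0.1648]
ee_rot: [0.653, 0.758, 0.0, 0.0]
ft_force: [-0.7, -0.2, -0.5]
grip_width: 0.502
grasp_force: 81.7
```

Request:
carry_out([
  [-0.007,0,0,0,-1],
  [-0.014,0,0,0,-1],
  [-0.02,0,0,0,-1],
  [-0.02,0,0,0,-1],
])

```text
clock: 18.1
position: [0.5017, 0.3293, 0.1649]
ee_rot: [0.653, 0.758, 0.0, -0.0]
ft_force: [-0.1, 1.7, -1.1]
grip_width: 0.505
grasp_force: 81.5
```

Request:
carry_out([
  [-0.005,0,0,0,-1],
  [-0.01,0,0,0,-1],
  [-0.01,0,0,0,-1],
])

```text
clock: 18.48
position: [0.5019, 0.3278, 0.1649]
ee_rot: [0.653, 0.758, 0.0, -0.0]
ft_force: [0.1, 3.3, -1.4]
grip_width: 0.501
grasp_force: 81.4
```

Request:
carry_out([
  [-0.005,0,0,0,-1],
  [-0.01,0,0,0,-1],
  [-0.01,0,0,0,-1],
])

```text
clock: 18.85
position: [0.5021, 0.3263, 0.1649]
ee_rot: [0.653, 0.758, 0.0, -0.0]
ft_force: [-1.1, 4.2, -0.2]
grip_width: 0.504
grasp_force: 81.4
```

Request:
carry_out([
  [0,0,0.03,0,-1],
  [0,0,0.06,0,-1],
  [0,0,0.09,0,-1],
  [0,0,0.12,0,-1],
  [0,0,0.14,0,-1],
  [0,0,0.16,0,-1],
  [0,0,0.16,0,-1],
])

```text
clock: 19.73
position: [0.5019, 0.3263, 0.1403]
ee_rot: [0.653, 0.758, -0.0, -0.0]
ft_force: [-0.4, 5.6, -1.5]
grip_width: 0.505
grasp_force: 81.4
```

Request:
carry_out([
  [0,0,0.015,0,-1],
  [0,0,0.03,0,-1],
  [0,0,0.045,0,-1],
  [0,0,0.05,0,-1],
  [0,0,0.05,0,-1],
])

```text
clock: 20.35
position: [0.5022, 0.3263, 0.1334]
ee_rot: [0.653, 0.758, 0.0, 0.0]
ft_force: [-0.2, 4.8, 3.1]
grip_width: 0.505
grasp_force: 81.7
```

Request:
carry_out([
  [0,0,0.008,0,-1],
  [0,0,0.016,0,-1],
  [0,0,0.024,0,-1],
  [0,0,0.024,0,-1],
])

```text
clock: 20.85
position: [0.5025, 0.3258, 0.1298]
ee_rot: [0.653, 0.757, 0.0, 0.0]
ft_force: [0.6, 3.5, 3.4]
grip_width: 0.507
grasp_force: 81.9
```

Request:
carry_out([
  [0,0,0.008,0,-1],
  [0,0,0.016,0,-1],
  [0,0,0.024,0,-1],
  [0,0,0.024,0,-1],
])

```text
clock: 21.35
position: [0.5027, 0.3254, 0.1263]
ee_rot: [0.653, 0.757, 0.0, 0.0]
ft_force: [-0.5, 2.0, 6.0]
grip_width: 0.509
grasp_force: 82.1
```

Request:
carry_out([
  [0,0,0.007,0,-1],
  [0,0,0.014,0,-1],
  [0,0,0.014,0,-1],
])

```text
clock: 21.72
position: [0.5029, 0.3251, 0.1244]
ee_rot: [0.653, 0.757, -0.0, 0.001]
ft_force: [0.2, 1.0, 7.1]
grip_width: 0.501
grasp_force: 82.3
```

Request:
carry_out([
  [0,0,0.007,0,-1],
  [0,0,0.014,0,-1],
  [0,0,0.014,0,-1],
])

```text
clock: 22.1
position: [0.5031, 0.3249, 0.1227]
ee_rot: [0.653, 0.757, 0.0, 0.001]
ft_force: [-0.6, -1.1, 10.5]
grip_width: 0.508
grasp_force: 82.9
```

Request:
carry_out([
  [0,0,0.006,0,-1],
  [0,0,0.006,0,-1],
])

```text
clock: 22.35
position: [0.5032, 0.325, 0.1226]
ee_rot: [0.653, 0.757, 0.0, 0.001]
ft_force: [-3.0, -1.5, 17.4]
grip_width: 0.508
grasp_force: 83.8
```

Request:
carry_out([
  [0,0,0.006,0,-1],
  [0,0,0.006,0,-1],
])

```text
clock: 22.6
position: [0.5032, 0.325, 0.1224]
ee_rot: [0.653, 0.757, 0.0, 0.001]
ft_force: [-5.6, -4.5, 24.7]
grip_width: 0.505
grasp_force: 84.6
```

Request:
carry_out([
  [0,0,0.006,0,-1],
  [0,0,0.006,0,-1],
])

```text
clock: 22.85
position: [0.5033, 0.325, 0.1222]
ee_rot: [0.653, 0.757, 0.0, 0.001]
ft_force: [-7.9, -6.0, 29.6]
grip_width: 0.503
grasp_force: 85.4
```

```bash
python3 - <<'E'
from wm import *
rep()
for n in ["side"]:
    s,t,z,I=cam(n,"p9"); wood=(I[:,0]-I[:,2]>25)
    q=(abs(t)<10)&(z>60)&(z<72)&(s<-70)&(s>-100); print("stop face",np.round(np.percentile(s[q],[50,90,97]),1))
    q=(abs(t)<12)&(z>72)&(z<82)&(s<-40)&~wood; print("tube top min s",np.round(np.percentile(s[q],[1,3,50]),1),q.sum())
    q=(abs(t)<14)&(z>64)&(z<80)&~wood&(s>30)&(s<62); print("tube +end",np.round(np.percentile(s[q],[97,99]),1),q.sum())
    q=(abs(t)<19)&(z>74)&(z<82)&~wood&(s>64)&(s<95); print("post",np.round(np.percentile(s[q],[3,97]),1))
E
```

```text
22.85 tcp [0.5033 0.325  0.1222] sn [63.3 -2.3] yaw 98.4 F [-7.9 -6.  29.6]
stop face [-88.1 -81.4 -80.6]
tube top min s [-105.2  -88.8  -63.9] 191Traceback (most recent call last):
  File "<stdin>", line 7, in <module>
    return _quantile_unchecked(
        a, q, axis, out, overwrite_input, method, keepdims, weights)
    return _ureduce(a,
                    func=_quantile_ureduce_func,
    ...<5 lines>...
                    overwrite_input=overwrite_input,
                    method=method)
    r = func(a, **kwargs)
    result = _quantile(arr,
                       quantiles=q,
    ...<2 lines>...
                       out=out,
                       weights=wgt)
    slices_having_nans = np.isnan(arr[-1, ...])
                                  ~~~^^^^^^^^^
IndexError: index -1 is out of bounds for axis 0 with size 0
```

Request:
carry_out([
  [0,0,-0.01,0,-1],
  [0,0,-0.01,0,0.2],
  [0,0,-0.01,0,0.8],
  [0,0,-0.01,0,0.8],
  [0,0,-0.1,0,0.8],
  [0,0,-0.4,0,0.8],
  [0,0,-0.6,0,0.8],
  [0,0,-0.6,0,0.8],
])

```text
clock: 23.9
position: [0.5033, 0.3269, 0.2129]
ee_rot: [0.653, 0.758, 0.003, 0.001]
ft_force: [-0.3, 0.5, -0.1]
grip_width: 0.898
grasp_force: 0.0
```

```bash
cat > fin.py <<'E'
from wm import *
import sys
rep()
for n in ["wrist","side"]:
    s,t,z,I=cam(n,sys.argv[1]); wood=(I[:,0]-I[:,2]>25)
    def pr(l,q,p,a=s):
        if q.sum()>5: print(n,l,q.sum(),np.round(np.percentile(a[q],p),1))
    pr("stop top z73 s",(abs(t)<18)&(z>69)&(z<76)&(s<-60)&(s>-105)&~wood,[3,50,97])
    pr("tube top s",(abs(t)<6)&(z>74)&(z<81)&(s<60)&(s>-84)&~wood,[1,3,97,99])
    pr("post s",(abs(t)<19)&(z>75)&(z<81)&(s>62)&(s<95)&~wood,[3,97])
    w=wood&(abs(t)<30)&(s>35)&(s<100)&(z>20)
    zt=np.percentile(z[w],97); print(n,"wedge top z",round(zt,1)); h=w&(z>zt-4)
    pr("head s",h,[2,98]); pr("head n",h,[2,98],t)
    P=np.c_[s[h],t[h]]/1e3; print(rect(P))
E
python3 fin.py pA
```

```text
23.9 tcp [0.5033 0.3269 0.2129] sn [65.3 -2.5] yaw 98.49 F [-0.3  0.5 -0.1]
wrist stop top z73 s 962 [-91.9 -79.7 -61.7]
wrist tube top s 1685 [-76.3 -74.3  25.1  26.9]
wrist post s 650 [73.4 82.8]
wrist wedge top z 136.2
wrist head s 3020 [52.7 77.1]
wrist head n 3020 [-23.6  17.9]
(array([64.9, -2.9]), array([43.6, 25.9]), 90.8)
side tube top s 157 [-64.4 -45.3  21.1  22. ]
side post s 153 [70.8 84.1]
side wedge top z 136.6
side head s 411 [54.1 79.4]
side head n 411 [-22.1  19.7]
(array([66.7, -1.3]), array([44.6, 27.2]), 90.9)
```

View pics/pAwrist.png

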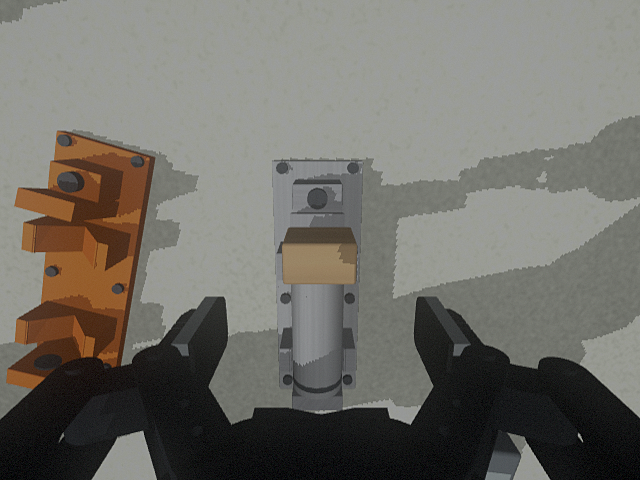

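The wrist picture shows the wedge standing upright, head at (320,265), between the tube end and the post with its bolt at (317,198). Its tip is at z ≈ 28 mm and the tube's end at cradle x ≈ 65, which means flush. I'll press the head once from above with shut fingers to confirm the lock.

Request:
carry_out([
  [0,0,0,0,-1],
  [0,0,0,0,-1],
  [0,0,0,0,-1],
  [0,0,0,0,-1],
  [0,0,0,0,-1],
  [0,0,0.1,0,-1],
  [0,0,0.2,0,-1],
  [0,0,0.28,0,-1],
  [0,0,0.32,0,-1],
  [0,0,0.34,0,-1],
  [0,0,0.34,0,-1],
])

```text
clock: 25.38
position: [0.5022, 0.3261, 0.1583]
ee_rot: [0.653, 0.758, 0.0, 0.0]
ft_force: [-0.2, -0.1, 0.2]
grip_width: -0.001
grasp_force: 0.0
```

Request:
carry_out([
  [0,0,0.01,0,-1],
  [0,0,0.015,0,-1],
  [0,0,0.015,0,-1],
])

```text
clock: 25.75
position: [0.5025, 0.3262, 0.1571]
ee_rot: [0.653, 0.757, 0.001, 0.0]
ft_force: [-2.0, -0.6, 6.6]
grip_width: 0.004
grasp_force: 3.2
```

Request:
carry_out([
  [0,0,0.008,0,-1],
  [0,0,0.014,0,-1],
  [0,0,0.014,0,-1],
])

```text
clock: 26.12
position: [0.5031, 0.3264, 0.1568]
ee_rot: [0.653, 0.757, 0.002, 0.001]
ft_force: [-4.3, -4.1, 18.5]
grip_width: -0.002
grasp_force: 9.4
```

Request:
carry_out([
  [0,0,0.005,0,-1],
  [0,0,0.005,0,-1],
])

```text
clock: 26.38
position: [0.5034, 0.3265, 0.1567]
ee_rot: [0.653, 0.757, 0.002, 0.001]
ft_force: [-4.6, -6.4, 23.1]
grip_width: -0.0
grasp_force: 11.4
```

Request:
carry_out([
  [0,0,0.005,0,-1],
  [0,0,0.005,0,-1],
])

```text
clock: 26.62
position: [0.5036, 0.3265, 0.1566]
ee_rot: [0.653, 0.757, 0.002, 0.001]
ft_force: [-6.5, -6.7, 26.1]
grip_width: -0.001
grasp_force: 13.4
```

Request:
carry_out([
  [0,0,-0.03,0,-1],
  [0,0,-0.2,0,-1],
  [0,0,-0.6,0,-1],
  [0,0,-0.6,0,-1],
  [0,0,-0.6,0,-1],
])

```text
clock: 27.25
position: [0.5021, 0.3259, 0.2422]
ee_rot: [0.653, 0.757, 0.0, 0.0]
ft_force: [0.1, -0.6, -0.3]
grip_width: 0.0
grasp_force: 0.0
```

```bash
python3 fin.py pB
```

```text
27.25 tcp [0.5021 0.3259 0.2422] sn [64.5 -1.3] yaw 98.49 F [ 0.1 -0.6 -0.3]
wrist stop top z73 s 20 [-92.2 -91.2 -90.2]
wrist tube top s 280 [12.6 13.  30.  30.5]
wrist post s 465 [74.2 82.2]
wrist wedge top z 135.8
wrist head s 2363 [53.1 77.1]
wrist head n 2363 [-24.8  16.8]
(array([65.3, -4. ]), array([43.7, 25.6]), 90.3)
side stop top z73 s 48 [-89.7 -68.9 -60.2]
side tube top s 260 [-57.3 -53.7  19.8  21.3]
side post s 151 [70.8 83.6]
side wedge top z 136.1
side head s 408 [54.3 79. ]
side head n 408 [-23.6  18.5]
(array([66.8, -2.6]), array([44.1, 27.1]), 89.3)
```

```bash
python3 -c "
from workcell import ticket
print(ticket.hand_in())"
```

```text
the job is handed in; nothing more can be done
None
```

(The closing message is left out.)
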